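# Build up a taper-shank jaw holder on the spindle and knock it out with the wedge

## Task

Make the spindle safe first: turn the red isolator handle to off, then swing its lockout hasp fully out. Then take the jaw holder from its stand, enter its tang in the spindle's slot as the spindle stands, push it fully home and twist it clockwise to the spindle's stop so the slot lines up with the housing's window, and press every brass jaw on the bench flush into a pocket of its head (any pocket). Last, free the holder by driving the wedge through the window under its tang, without holding the holder, lift it back onto its stand with its jaws still flush, draw the wedge out and stand it on the bench well clear of the spindle; leave the other things on the bench alone.

Things in the scene. Friction and masses are not known exactly. Their poses are not given: they have to be found in the camera images.
- isolator (a joint): red isolator handle on the blue panel box: a bar 70 x 20 mm, 34 mm tall, that turns about a vertical axis through its middle. 0 = on, the bar lies along the panel's x; it grows anticlockwise seen from above to 1.571 = off (stop), the bar across the panel, along its y. Starts at 0 to 0.2. About 0.12 N m of friction; stays where left
- isolator_grip (a point): point on the handle's turning axis, at mid height of the bar (17 mm below its top, 107 mm above the bench); its x axis runs along the bar and turns with it
- hasp (a joint): lockout hasp, a flat steel arm on the panel's top with a vertical axis at one end. 0 = folded in (arm points along the panel's -x from its pivot); it grows CLOCKWISE seen from above to 1.571 = fully out (stop), arm then pointing along the panel's +y, over the panel's edge. Starts at 0 to 0.15. Stays where left
- hasp_pin (a point): point on the hasp's upright round pin (14 mm diameter, 36 mm tall, top 18 mm above this point), 70 mm from the pivot; the point is 100 mm above the bench
- hasp_pivot (a point): the hasp's pivot on the panel (fixed)
- panel: blue panel box, fixed, 150 x 180 mm, 70 mm tall, origin under its centre; isolator at its y = -35 mm, hasp at y = +50 mm
- socket: blue spindle housing fixed to the bench, base 140 (x) x 120 (y) x 20 mm, walls 92 x 100 mm up to 90 mm, origin under its centre on the spindle's axis. A window 28 mm wide and 70 mm high, from 20 mm up, runs through it along its x; the window's floor, on which the wedge slides, is 20 mm above the bench; the end on the robot's side is at its -x
- spindle (a joint): spindle in the housing, vertical axis: how far it stands anticlockwise, seen from above, of its stop. 0 = at the stop, its slot in line with the housing's window. Starts at 0.5 to 1.0; friction 0.15 N m, stays where left. Slot 20 mm wide, 21 to 65 mm above the bench. Two small dark ears, to 51 mm from the axis, point along the slot; two steel wings level with the rim stand across it, to 64 mm
- socket_mouth (a point): centre of the spindle's rim, 125 mm above the bench, axes as the housing's. The bore below tapers from 47 mm at the mouth to 35 mm at 60 mm depth; two sprung balls in it grip the shank over the last 14 mm (5 to 10 N in all to push home, its weight included). The holder is home when its head's underside rests on the rim, its origin at this point
- holder: jaw holder, 0.6 kg. Aluminium head 78 (x) x 182 (y) x 20 mm; origin at the centre of its underside, z up. In the middle on top a steel boss 30 (x) x 26 (y) mm, 45 mm tall. Below: a shank 60 mm long tapering from 44 to 32 mm, then a flat tang 26 (x) x 17 (y) mm, down to 91 mm below the origin. The tang enters the spindle's slot with the holder's x along the slot, either way round
- pocket0 (a point): centre of the floor of pocket 0 in the head (holder's y = -72 mm): 64 (x) x 28 (y) mm, 14 mm deep, open at the top; axes as the holder's
- pocket1 (a point): centre of the floor of pocket 1 in the head (holder's y = -37 mm): 64 (x) x 28 (y) mm, 14 mm deep, open at the top; axes as the holder's
- pocket2 (a point): centre of the floor of pocket 2 in the head (holder's y = 37 mm): 64 (x) x 28 (y) mm, 14 mm deep, open at the top; axes as the holder's
- pocket3 (a point): centre of the floor of pocket 3 in the head (holder's y = 72 mm): 64 (x) x 28 (y) mm, 14 mm deep, open at the top; axes as the holder's
- jaw0: brass jaw insert (may be absent), 60 (x) x 24 (y) x 14 mm, 0.06 kg, with a lug 24 (x) x 16 (y) mm standing 22 mm above its middle (36 mm tall in all); origin at the centre of its underside. Flush in a pocket its underside is on the pocket's floor, its x along the holder's x, either way round
- jaw1: brass jaw insert (may be absent), 60 (x) x 24 (y) x 14 mm, 0.06 kg, with a lug 24 (x) x 16 (y) mm standing 22 mm above its middle (36 mm tall in all); origin at the centre of its underside. Flush in a pocket its underside is on the pocket's floor, its x along the holder's x, either way round
- jaw2: brass jaw insert (may be absent), 60 (x) x 24 (y) x 14 mm, 0.06 kg, with a lug 24 (x) x 16 (y) mm standing 22 mm above its middle (36 mm tall in all); origin at the centre of its underside. Flush in a pocket its underside is on the pocket's floor, its x along the holder's x, either way round
- jaw3: brass jaw insert (may be absent), 60 (x) x 24 (y) x 14 mm, 0.06 kg, with a lug 24 (x) x 16 (y) mm standing 22 mm above its middle (36 mm tall in all); origin at the centre of its underside. Flush in a pocket its underside is on the pocket's floor, its x along the holder's x, either way round
- wedge: steel wedge, 0.3 kg, standing on its straight edge; origin under the middle of its handle's grip, z up. Rubber handle 24 mm wide (y), 36 mm tall, from x = -46 to +30 mm. Greased blade 12 mm wide, to its tip at x = +145 mm; the underside is straight, the top slopes from 9 mm high at the tip to 34 mm at x = 40 mm
- wedge_tip (a point): middle of the blade's tip. With the wedge on the window's floor and the holder home, the tang's underside is 14 mm above that floor; driven along the housing's +x until the wedge's origin is 96 mm from the axis (tip 49 mm past it) it lifts the holder about 8 mm; takes 10 to 15 N
- stand_top (a point): centre of the top face of the holder's stand (dark steel, fixed, 110 x 110 mm plate with a 56 mm round hole in the middle), 105 mm above the bench; the parked holder hangs with its shank in the hole and its origin at this point, any way round (up to 6 mm off centre)
- oil: bystander: blue bottle, 160 mm tall, origin under its centre
- cup: bystander: white mug, 90 mm tall, origin under its centre
- bin: bystander: grey parts bin, 120 x 160 x 60 mm, origin under its centre
Mind the look-alikes: they are no part of the job. What is shaped like the part that bears stand_top but pink is not meant. What is shaped like the jaw2 but purple is not meant.

How it is judged:
By the outcome, as a careful person would: the job done as asked, in the order asked, and still so for the second after the job is handed in, with the robot touching nothing.
Of jaw0, jaw1, jaw2, jaw3 only 2 to 4 are there at a start; the rules pass over those that are not, and their reading is None.
At some moment in a run one of jaw0, jaw1, jaw2, jaw3 may be knocked a few centimetres aside while the robot is not near it.
It also fails if it takes over 210 s, if anything falls off the work surface, if the arm or the gripper's body presses on something with over 40 N, if the wrist force passes 120 N, or if a joint passes its speed limit or range.

## Robot

A 7-joint arm with a two-finger parallel gripper is mounted at the origin on the work surface. World frame = base frame: x ahead of the robot, y to its left, z up, the work surface at z = 0. Lengths are in m, angles in rad, forces in N, time in s.
With the tool pointing down it reaches from about 0.425 to 0.95 m from the base axis. Payload 4.7 kg.
Tool frame: the origin (TCP) lies at the very end of the fingers, on their centre line; the grasp point (between the pads) lies 19 mm behind it (pinch_z is the distance from the TCP to the grasp point, in m); x points along the fingers, y is the direction in which the jaws open and shut, and the axes are right-handed (so a half turn about x gives the same grasp; the last joint's range is limited). The gripper opens to 87 mm and grips with 3 to 60 N. Pads are 19 mm wide; open, the fingers measure 117 mm over their backs; the gripper's body (75 mm by 190 mm) begins 51 mm behind the grasp point.
Start: joints at [1.316, 0.469, -0.049, 1.532, 0.024, 1.141, -0.082], TCP at [0.151, -0.658, 0.223] pointing down, gripper open.
Joint ranges: [-2.59, 2.59], [-0.33, 1.99], [-1.39, 1.29], [0.1, 2.45], [-1.04, 4.18], [0.21, 1.99], [-2.66, 2.66]. Speed limits (rad/s): [2.57, 2.57, 3.14, 3.14, 3.14, 3.14, 3.14].

## Interface

Orientations are given as a 3x3 rotation matrix whose columns are the frame's x, y, z axes.
In Python, from rig import move_pose, servo_line, move_j, gripper_to, pause, ik, get_obs, get_image, camera_params, MotionError, job_done, pinch_z gives the robot as it stands. The module is installed in compiled form; this text tells all that it offers. Calls block until the motion is done:
- move_pose(position, orientation): joint-space move of the TCP to a pose.
- servo_line(position, rotation=None, v=0.15, threshold=None): straight line of the TCP; rotation=None keeps the orientation; v is the mean speed in m/s. With threshold (N) it stops when the force on the tool has changed by that much, and returns True; else False.
- move_j(angles): joint-space move.
- gripper_to(opening, effort=None): finger opening in m; effort is the grip in N (None keeps the last); returns when the fingers have stopped.
- pause(seconds).
- ik(position, orientation): joint angles nearest the present ones, or None.
- get_obs(): the state.
- get_image(name): name is "side" or "top" or "wrist"; returns the picture (400x640x3 uint8, red, green, blue); there is no depth.
- camera_params(name): a dict with "intrinsics" (3x3 intrinsics, pixels), "xyz" and "attitude" of the camera in the world. Camera axes: x right, y up, looking along -z (the intrinsics and any distortion apply to the point x, -y, -z); pixel columns grow to the right and rows downward; lengths in m; the calibration is good to about 2 mm. A picture is of the moment at which its call begins: read the wrist's pose just before it. camera_params takes no time and is no camera call; for the wrist camera it gives the pose at the moment of the call.
A pose or a line that the arm cannot do raises MotionError and nothing moves.
- job_done(): hands the job in, once; it reports no verdict.
The state is a dict: "t": time; "qpos": joint angles; "joint_velocities": joint speeds; "tau": joint torques, N m; "tool_pos": TCP position; "tool_rot": TCP orientation; "ft_force": force on the tool from outside, world axes, zero at the start; "wrist_torque": the same for the moment, N m; "grip_width": finger opening in m.
Only numpy, scipy, OpenCV 4.12 (cv2) and the standard library are available. Lean on these libraries where they do the work, as an engineer would, in place of code of your own. Each camera call takes 0.05 s, during which the arm holds its last target. There are 200 camera calls.

## Working session

There is one attempt and no reset: what is moved stays moved. The work goes in short steps, each a Python script; the robot and the scene stay as the last script left them, time stands still between calls to the robot, and variables do not carry over. Pictures are saved under pics/ and viewed, about 12 in all and at most 16, crops included, and the job is handed in when it is done.

```bash
mkdir -p pics; ls; python3 - <<'E'
from rig import *
import cv2
for n in("top","side","wrist"):
    im=get_image(n); cv2.imwrite(f"pics/{n}0.png",im[:,:,::-1]); p=camera_params(n); print(n,p)
print(pinch_z,get_obs())
E
```

```text
pics
top {'intrinsics': array([[487.45771237,   0.        , 318.199419  ],
       [  0.        , 487.45771237, 196.85025476],
       [  0.        ,   0.        ,   1.        ]]), 'xyz': array([ 0.40103728, -0.04901573,  1.70716139]), 'attitude': array([[-0.02324307,  0.99326953, -0.1134698 ],
       [-0.99945486, -0.02574843, -0.02066391],
       [-0.0234465 ,  0.11292765,  0.99332654]])}
side {'intrinsics': array([[409.63452074,   0.        , 318.24270766],
       [  0.        , 409.63452074, 199.12779421],
       [  0.        ,   0.        ,   1.        ]]), 'xyz': array([0.3326636 , 0.60473138, 0.9483936 ]), 'attitude': array([[-0.93469371,  0.2712735 , -0.22969188],
       [-0.35536481, -0.72764369,  0.58672865],
       [-0.00796991,  0.63003599,  0.77652503]])}
wrist {'intrinsics': array([[302.88895875,   0.        , 315.77155503],
       [  0.        , 302.88895875, 195.10888431],
       [  0.        ,   0.        ,   1.        ]]), 'xyz': array([ 0.22326994, -0.64102389,  0.38374976]), 'attitude': array([[ 0.22195753,  0.937914  ,  0.26655615],
       [-0.97505316,  0.2141991 
[... 209 characters left out ...]
locities': array([-5.49312835e-04, -9.66770689e-04, -8.14687766e-05, -1.98360129e-03,
        2.48334785e-03,  8.87792075e-04,  1.74574981e-03]), 'tau': array([ 8.22024485e-04, -5.08427525e+01, -8.06542695e-02, -2.36419415e+01,
       -6.13339548e-02,  3.56114202e-02,  1.24107542e-04]), 'tool_pos': array([ 0.15103331, -0.65742787,  0.22174498]), 'tool_rot': array([[-4.12157556e-04,  2.23915635e-01, -9.74608444e-01],
       [ 1.44031015e-03, -9.74607383e-01, -2.23916000e-01],
       [-9.99998878e-01, -1.49602710e-03,  7.91838354e-05]]), 'ft_force': array([ 0.4982847 , -0.15060933, -0.03678499]), 'wrist_torque': array([-0.02761559,  0.00777209, -0.020968  ]), 'grip_width': 0.08670201093045529}
```

View pics/top0.png

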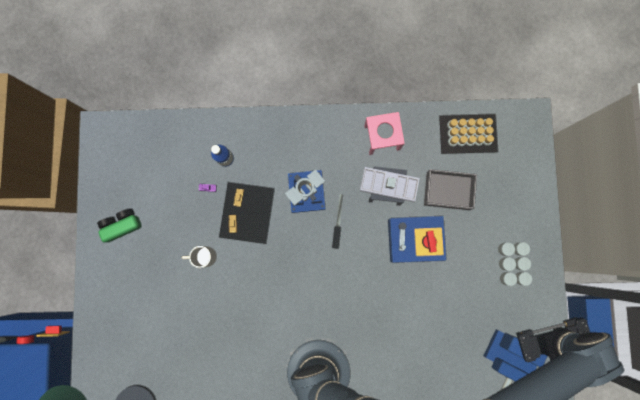

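View pics/side0.png

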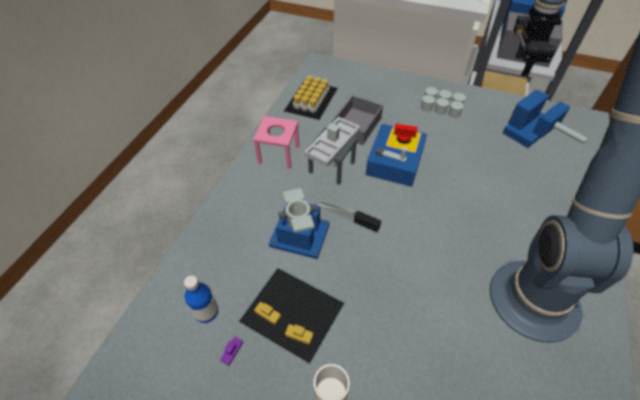

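```bash
cat > h.py <<'E'
from rig import *
import numpy as np, cv2
from math import *
def R(a): c,s=cos(a),sin(a); return np.array([[0,c,s],[0,s,-c],[-1,0,0.]])
def ray(p,uv,z):
    u,v=uv; K=p["intrinsics"]
    d=np.array([(u-K[0,2])/K[0,0],-(v-K[1,2])/K[1,1],-1.]); d=p["attitude"]@d
    return p["xyz"]+d*(z-p["xyz"][2])/d[2]
def proj(p,X):
    c=p["attitude"].T@(np.asarray(X,float)-p["xyz"]); K=p["intrinsics"]
    return np.array([K[0,2]+K[0,0]*c[0]/-c[2],K[1,2]-K[1,1]*c[1]/-c[2]])
def shot(n,f=None):
    p=camera_params(n); im=np.ascontiguousarray(get_image(n)[:,:,::-1])
    if f: cv2.imwrite(f"pics/{f}.png",im)
    return p,im
def best(x,y,z,a):
    """of a and a+pi (wrapped) the one whose ik is nearest the present joints"""
    q0=get_obs()["qpos"]; r=[]
    for k in (a,a+pi):
        q=ik([x,y,z],R(k))
        if q is not None: r.append((np.abs(np.array(q)-q0).max(),k))
    if not r: raise MotionError(f"no ik {x,y,z,a}")
    return min(r)[1]
def go(x,y,z,a,pick=True):
    if pick: a=best(x,y,z,a)
    move_pose([x,y,z],R(a)); return a
def pos(): return get_obs()["tool_pos"]
def st(*m):
    o=get_obs(); print(*m,"t%.1f"%o["t"],"p",o["tool_pos"].round(4),"F",o["ft_force"].round(1),"T",o["wrist_torque"].round(2),"w%.4f"%o["grip_width"])
E
cat > look.py <<'E'
from h import *
p=camera_params("top"); 
for n,uv,z in [("panel",(417,240),.07),("iso",(430,240),.12),("stand",(390,184),.125),("spin",(305,187),.125),("wedge",(337,236),.036),("jawA",(238,198),.02),("jawB",(232,223),.02),("mat",(247,212),0)]: print(n,ray(p,uv,z).round(3))
ims=[]
for i,(x,y,zz) in enumerate([(.44,-.36,.33),(.62,-.27,.33),(.6,-.0,.33),(.52,.2,.3)]):
    for a in (-pi/2,pi/2):
        try: go(x,y,zz,a,False); break
        except MotionError as e: print(e)
    pause(.3)
    pp,im=shot("wrist",f"w{i}"); np.save(f"pics/w{i}.npy",pp,allow_pickle=True); ims.append(im); st(i,a)
g=np.vstack([np.hstack(ims[:2]),np.hstack(ims[2:])])
cv2.imwrite("pics/wall.png",cv2.resize(g,(800,500),interpolation=cv2.INTER_AREA))
E
python3 look.py
```

```text
panel [ 0.435 -0.341  0.07 ]
iso [ 0.433 -0.374  0.12 ]
stand [ 0.618 -0.252  0.125]
spin [0.615 0.026 0.125]
wedge [ 0.456 -0.075  0.036]
jawA [0.597 0.267 0.02 ]
jawB [0.51  0.288 0.02 ]
mat [0.549 0.239 0.   ]
0 -1.5707963267948966 t2.1 p [ 0.4398 -0.3604  0.3298] F [ 1.1 -0.4  0.3] T [ 0.07  0.02 -0.03] w0.0871
1 -1.5707963267948966 t3.2 p [ 0.6193 -0.271   0.3305] F [-0.2 -0.2  0. ] T [0.02 0.01 0.01] w0.0873
2 -1.5707963267948966 t4.6 p [ 0.6001 -0.0009  0.3298] F [ 0.  -0.4  0.1] T [ 0.02  0.05 -0.01] w0.0868
3 -1.5707963267948966 t5.9 p [0.5205 0.1991 0.3   ] F [ 0.1 -0.1  0.2] T [ 0.03  0.01 -0.03] w0.0873
```

View pics/wall.png

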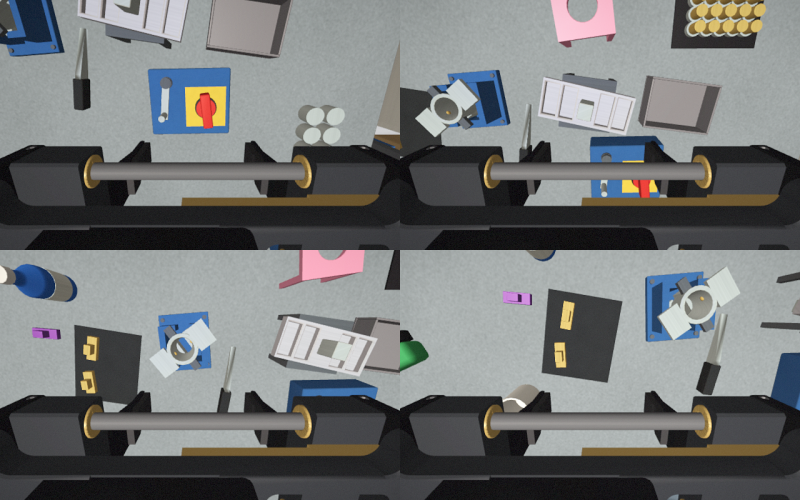

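```bash
python3 - <<'E'
from h import *
a=cv2.imread("pics/w0.png")[90:230,220:400]; b=cv2.imread("pics/w2.png")[90:270,220:400]; c=cv2.imread("pics/w1.png")[100:230,200:380];d=cv2.imread("pics/w3.png")[50:230,200:400]
f=lambda i:cv2.resize(i,(400,int(i.shape[0]*400/i.shape[1])))[:300]
g=np.vstack([np.hstack([np.pad(f(i),((0,300-f(i).shape[0]),(0,0),(0,0))) for i in r]) for r in((a,b),(c,d))]); cv2.imwrite("pics/crop1.png",g)
E
```

```text
(no output)
```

View pics/crop1.png

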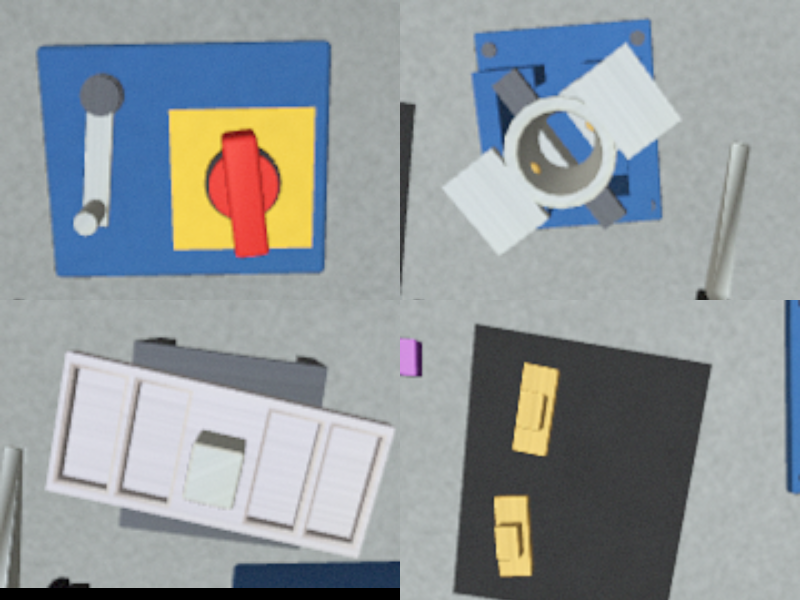

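```bash
python3 - <<'E'
from h import *
P=[np.load(f"pics/w{i}.npy",allow_pickle=True).item() for i in range(4)]
def pt(i,o,s,off,uv,z): return ray(P[i],(o[0]+(uv[0]-off[0])/s,o[1]+(uv[1]-off[1])/s),z)
A=lambda uv,z:pt(0,(220,90),400/180,(0,0),uv,z)
B=lambda uv,z:pt(2,(220,90),400/180,(400,0),uv,z)
C=lambda uv,z:pt(1,(200,100),400/180,(0,300),uv,z)
D=lambda uv,z:pt(3,(200,50),2,(400,300),uv,z)
pr=lambda n,L:print(n,*[np.round(x[:2],4) for x in L])
ang=lambda a,b:atan2(b[1]-a[1],b[0]-a[0])
c=[A(u,.07) for u in((38,45),(328,41),(322,272),(57,275))];pr("panel",c);print(np.mean(c,0),"x dir",ang(c[3],c[0]),ang(c[2],c[1]),"y dir",ang(c[1],c[0]),ang(c[2],c[3]))
b=[A(u,.124) for u in((224,140),(256,138),(268,252),(236,257))];pr("bar",b);print(np.mean(b,0),ang(b[3],b[0]),ang(b[2],b[1]))
pr("pin,pivot",[A((86,224),.118),A((102,95),.085)])
pr("rim",[B((560,152),.125)])
e=[B(u,.125) for u in((498,194),(533,228),(624,44),(680,118),(443,186),(501,254),(605,158))];pr("wings",e)
c=[C(u,.125) for u in((68,352),(394,427),(358,556),(47,490))];pr("head",c);m=np.mean(c,0);print(m,"y dir",ang(c[1],c[0]),ang(c[2],c[3]),"x",ang(c[3],c[0]),ang(c[2],c[1]))
b=[C(u,.170) for u in((198,443),(245,448),(230,508),(184,495))];pr("boss",b);print(np.mean(b,0))
# jaws by mask
im=cv2.imread("pics/w3.png");h=cv2.cvtColor(im,cv2.COLOR_BGR2HSV)
m=cv2.inRange(h,(15,90,100),(32,255,255))
for k in cv2.findContours(m,0,2)[0]:
    if 200<cv2.contourArea(k) and k[:,0,1].max()<260: print(cv2.minAreaRect(k),ray(P[3],cv2.minAreaRect(k)[0],.014).round(4))
for i in(2,3):
    im=cv2.imread(f"pics/w{i}.png");cv2.imwrite(f"pics/z{i}.png",0)if 0 else None
w=[D((0,0),0)]
# blue base corners of housing in w2, z=.02
B2=[B(u,.02) for u in((474,34),(649,19),(662,218))];pr("base",B2);print("y dir",ang(B2[1],B2[0]),"x",ang(B2[2],B2[1]))
print([proj(P[i],(.615,.026,.125)) for i in(2,3)],P[0]["xyz"])
E
```

```text
panel [ 0.5125 -0.2547] [ 0.5143 -0.4296] [ 0.3673 -0.432 ] [ 0.3656 -0.2564]
[ 0.43993439 -0.34319141  0.07      ] x dir 0.01169547374827569 0.016651490589663392 y dir 1.5809664560553842 1.5801417940683193
bar [ 0.4624 -0.3662] [ 0.4634 -0.3837] [ 0.3982 -0.3915] [ 0.3953 -0.3732]
[ 0.42982477 -0.37867768  0.124     ] 0.10358797555961224 0.11915408329523094
pin,pivot [ 0.4135 -0.287 ] [ 0.4839 -0.2944]
rim [0.6167 0.0281]
wings [0.5933 0.0632] [0.5736 0.0444] [ 0.6735 -0.0069] [ 0.6349 -0.0372] [0.5979 0.0936] [0.5582 0.0633] [0.6133 0.0035]
head [ 0.6774 -0.1706] [ 0.6366 -0.3461] [ 0.5618 -0.3291] [ 0.6018 -0.1527]
[ 0.61939321 -0.24962936  0.125     ] y dir 1.3424075286636026 1.347468880520178 x -0.2331158543923546 -0.22328572313545547
boss [ 0.6361 -0.2425] [ 0.6336 -0.2652] [ 0.6034 -0.2575] [ 0.6102 -0.2348]
[ 0.62081914 -0.24997935  0.17      ]
((255.7801971435547, 167.4824981689453), (40.85778045654297, 17.840190887451172), 86.42366790771484) [0.5111 0.2893 0.014 ]
((267.19073486328125, 104.26011657714844), (18.39891815185547, 45.00892639160156), 8.746162414550781) [0.6018 0.2678 0.014 ]
base [0.6801 0.0923] [ 0.6892 -0.0252] [ 0.5519 -0.0361]
y dir 1.64844767804352 x 0.07907838154881787
[array([293.73769632, 159.76300472]), array([480.18497537,  88.43127396])] [ 0.51376111 -0.36080155  0.49174907]
```

```bash
cat > s1.py <<'E'
from h import *
def ok(pts):
    return all(ik(p,R(a)) is not None for p,a in pts)
c=np.array([.431,-.3785]); b0=.11
for a0 in (b0-pi/2,b0+pi/2):
    if ok([((*c,.097),a0+t) for t in np.linspace(0,1.5,6)]): break
else: raise SystemExit("no")
print("a0",a0)
gripper_to(.045,20)
move_pose([*c,.2],R(a0)); servo_line([*c,.097],v=.15)
gripper_to(.0,15); st("grip")
for t in np.linspace(0,1.571-b0+.012+.05,9)[1:]:
    move_pose([*c,.097],R(a0+t)); T=get_obs()["wrist_torque"]; print(round(t,3),T.round(2))
pause(.2); st("end")
gripper_to(.045); servo_line([*c,.2],v=.2)
pv=np.array([.4839,-.2944]); yaw=.012
arc=[(np.array([*(pv+.0705*np.array([-cos(f-yaw),sin(f-yaw)])),.085]),f) for f in np.linspace(.117,1.571+.04,9)]
for a0 in (pi/2,-pi/2):
    if ok([(p,a0-f) for p,f in arc]): break
else: raise SystemExit("no hasp")
print("hasp a0",a0)
p,f=arc[0]
move_pose([p[0],p[1],.2],R(a0-f)); servo_line(p,v=.15); gripper_to(0,10); st("pin")
for p,f in arc[1:]:
    servo_line(p,R(a0-f),v=.08); o=get_obs(); print(round(f,3),o["ft_force"].round(1))
st("hasp end")
gripper_to(.045); p=pos(); servo_line([p[0],p[1],.22],v=.2)
go(.44,-.38,.33,-pi/2,False); pause(.3)
pp,im=shot("wrist","w4"); np.save("pics/w4.npy",pp,allow_pickle=True); cv2.imwrite("pics/w4c.png",cv2.resize(im[90:260,180:420],None,fx=2,fy=2)); st()
E
python3 s1.py
```

```text
a0 -1.4607963267948965
grip t10.4 p [ 0.4312 -0.3785  0.0974] F [-0.3  0.9  3.5] T [0.17 0.14 0.07] w0.0202
0.19 [0.33 0.19 0.1 ]
0.381 [0.4  0.18 0.11]
0.571 [0.46 0.17 0.11]
0.762 [0.39 0.28 0.16]
0.952 [0.47 0.28 0.16]
1.142 [0.54 0.37 0.13]
1.333 [0.5  0.37 0.15]
1.523 [ 0.51  0.33 -0.17]
end t12.8 p [ 0.4306 -0.3782  0.0973] F [-2.6  2.4  6.3] T [ 0.51  0.36 -0.15] w0.0202
hasp a0 1.5707963267948966
pin t16.9 p [ 0.4138 -0.2871  0.0851] F [-0.4 -0.2  1.9] T [ 0.1  -0.07 -0.01] w0.0134
0.304 [-1.4  1.1  2.5]
0.49 [-2.8  1.3  5.4]
0.677 [-3.8  2.2  5.3]
0.864 [-3.9  3.1  5.3]
1.051 [-2.9  4.1  5.5]
1.238 [-1.4  4.7  2.6]
1.424 [-0.5  4.   1.7]
1.611 [-6.   5.2  5.9]
hasp end t19.6 p [ 0.483  -0.224   0.0846] F [-6.   5.2  5.9] T [ 1.13  1.22 -0.07] w0.0138
t22.6 p [ 0.4401 -0.3796  0.3298] F [-0.9 -0.7  0.2] T [-0.01  0.01 -0.02] w0.0450
```

View pics/w4c.png

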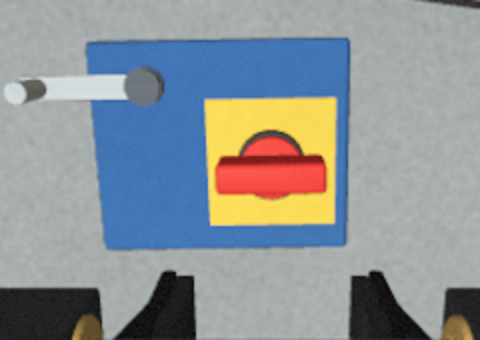

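```bash
python3 - <<'E'
from h import *
p=np.load("pics/w4.npy",allow_pickle=True).item()
f=lambda u,z:ray(p,(180+u[0]/2,90+u[1]/2),z)
pin=f((16,92),.118); pv=f((143,86),.085); print(pin,pv,atan2(pin[1]-pv[1],pin[0]-pv[0])-.012)
a,b=f((88,42),.07),f((349,38),.07); print("yaw",atan2(a[1]-b[1],a[0]-b[0])-pi/2)
b1,b2=f((216,194),.124),f((326,191),.124);print("bar",atan2(b1[1]-b2[1],b1[0]-b2[0])-pi/2)
E
```

```text
[ 0.4828793 -0.223626   0.118    ] [ 0.48393943 -0.29412886  0.085     ] 1.5738318854538962
yaw 0.013886626575624561
bar 0.027672891332961358
```

```bash
python3 - <<'E'
from h import *
go(.57,-.25,.27,-pi/2,False); pause(.3); p,A=shot("wrist","w5"); np.save("pics/w5.npy",p,allow_pickle=True)
go(.57,.028,.25,-pi/2,False); pause(.3); p2,B=shot("wrist","w6"); np.save("pics/w6.npy",p2,allow_pickle=True)
u,v=proj(p2,(.6165,.028,.125)); print(u,v); u0,v0=proj(p,(.62,-.25,.125));print(u0,v0)
g=np.hstack([cv2.resize(B[int(v)-90:int(v)+110,int(u)-100:int(u)+100],(400,400)),cv2.resize(A[int(v0)-100:int(v0)+100,int(u0)-100:int(u0)+100],(400,400))])
print(int(u)-100,int(v)-90,int(u0)-100,int(v0)-100)
cv2.imwrite("pics/crop2.png",g); st()
E
```

```text
314.6998883053448 139.98173171844448
314.25806379222814 133.6706713488092
214 49 214 33
t25.2 p [0.5702 0.0272 0.25  ] F [-0.6  0.4  0.6] T [ 0.03 -0.03  0.03] w0.0447
```

View pics/crop2.png

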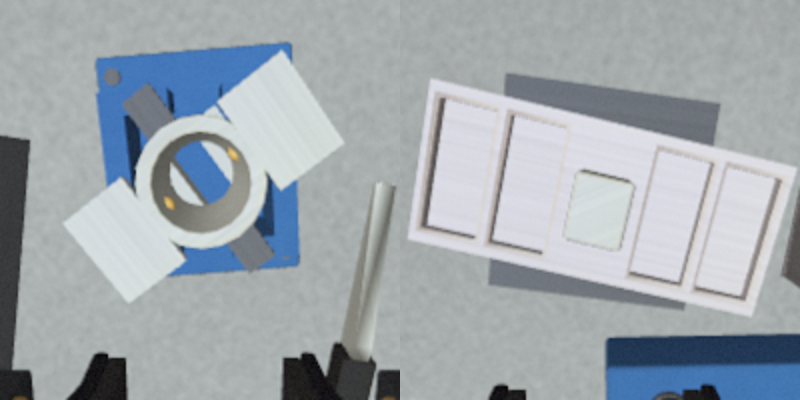

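```bash
python3 - <<'E'
from h import *
p=np.load("pics/w6.npy",allow_pickle=True).item(); q=np.load("pics/w5.npy",allow_pickle=True).item()
f=lambda u,z:ray(p,(214+u[0]/2,49+u[1]/2),z)
g=lambda u,z:ray(q,(214+(u[0]-400)/2,33+u[1]/2),z)
ang=lambda a,b:round(atan2(b[1]-a[1],b[0]-a[0]),4)
im=cv2.imread("pics/w6.png")
x=cv2.resize(im[49:249,214:414],(400,400)); gr=cv2.cvtColor(x,6)
for r in ((60,72),(46,53)): 
    c=cv2.HoughCircles(gr,cv2.HOUGH_GRADIENT,1,400,param1=80,param2=12,minRadius=r[0],maxRadius=r[1]); print(c, None if c is None else f(c[0,0],.125))
print("rim",f((201,180.5),.125))
w=[f(u,.125) for u in((281,51),(343,143),(65,222),(129,302),(282,190),(217,96),(186,261),(122,178))]
print(np.round([x[:2] for x in w],4).tolist()); print("ctr",np.mean(w[:4],0),"slot",ang(w[1],w[0]),ang(w[3],w[2]),"long",ang(w[2],w[5])+0,ang(w[7],w[5])+pi/2,ang(w[6],w[4])+pi/2,ang(w[4],w[1])+pi/2,ang(w[5],w[0])+pi/2)
b=[f(u,.02) for u in((97,58),(291,42),(299,266))];print("base",np.round(b,4).tolist(),ang(b[1],b[0])-pi/2,ang(b[2],b[1]))
h=[g(u,.125) for u in((431,79),(796,168),(752,316),(408,238))];print("head",np.mean(h,0),ang(h[1],h[0])-pi/2,ang(h[2],h[3])-pi/2,ang(h[3],h[0]),ang(h[2],h[1]))
k=[g(u,.17) for u in((579,170),(634,184),(618,250),(565,237))];print("boss",np.mean(k,0))
s=[g(u,.105) for u in((507,74),(720,103),(684,309),(489,284))];print("stand",np.round(s,4).tolist(),np.mean(s,0))
E
```

```text
[[[201.5 181.5  67. ]]] [0.61671429 0.02795203 0.125     ]
[[[201.5 182.5  50.5]]] [0.61625143 0.02795427 0.125     ]
rim [0.61717763 0.02818377 0.125     ]
[[0.6736, -0.0075], [0.634, -0.0372], [0.5979, 0.0931], [0.5579, 0.0641], [0.6126, -0.0099], [0.6548, 0.0208], [0.5786, 0.0357], [0.6185, 0.0651]]
ctr [0.61585414 0.028126   0.125     ] slot 0.6436 0.6284 long -0.9043 0.6863963267948966 0.6417963267948965 0.6620963267948966 0.5877963267948966
base [[0.6809, 0.0914, 0.02], [0.6894, -0.0258, 0.02], [0.5509, -0.0361, 0.02]] 0.07280367320510339 0.0737
head [ 0.61888596 -0.24944867  0.125     ] -0.23199632679489657 -0.2315963267948966 -0.2331 -0.2214
boss [ 0.61945222 -0.24956672  0.17      ]
stand [[0.6817, -0.2032, 0.105], [0.6675, -0.3111, 0.105], [0.5592, -0.2961, 0.105], [0.5739, -0.1881, 0.105]] [ 0.62057216 -0.24961592  0.105     ]
```

```bash
cat > s2.py <<'E'
from h import *
H=(.619,-.2495); S=(.6165,.028)
for o in (0,pi,-pi):
    if all(ik([*q,.16],R(a+o)) is not None and ik([*q,.28],R(a+o)) is not None for q,a in((H,-.229),(S,.645),(S,.03))): break
else: raise SystemExit("ik")
print("off",o)
gripper_to(.06,20); move_pose([*H,.26],R(-.229+o)); servo_line([*H,.137],v=.15,threshold=15); st("down")
gripper_to(0,45); st("grip"); 
servo_line([*H,.275],v=.12); st("lifted")
move_pose([*S,.275],R(.645+o)); pause(.3); st("above")
p,im=shot("wrist","w7")
hit=servo_line([*S,.195],v=.1,threshold=8); st("195",hit)
hit=servo_line([*S,.172],v=.04,threshold=8); st("172",hit)
E
python3 s2.py
```

```text
off 0
down t28.3 p [ 0.6199 -0.2495  0.1381] F [-0.5  0.6  0.5] T [-0.06 -0.14  0.02] w0.0599
grip t28.9 p [ 0.6195 -0.2496  0.1372] F [ 1.4  0.1 -0.6] T [-0.14 -0.3   0.01] w0.0297
lifted t30.2 p [ 0.6184 -0.2494  0.2738] F [-1.2 -0.1 -6.4] T [-0.01 -0.08 -0.03] w0.0298
above t31.6 p [0.6167 0.0267 0.2749] F [ 0.3 -0.1 -5. ] T [ 0.04 -0.14  0.04] w0.0295
195 False t32.6 p [0.6171 0.0282 0.1958] F [ 0.2  0.4 -5.9] T [ 0.06 -0.1  -0.01] w0.0299
172 False t33.3 p [0.6166 0.028  0.172 ] F [ 0.1 -0.4 -5.8] T [-0.05 -0.18 -0.  ] w0.0297
```

```bash
cat > s3.py <<'E'
from h import *
S=(.6165,.028)
hit=servo_line([*S,.158],v=.03,threshold=15); st("158",hit)
hit=servo_line([*S,.154],v=.02,threshold=18); st("home?",hit)
z=pos()[2]
z=max(z,.1565)
for a in np.linspace(.645,.075-.03,10)[1:]:
    move_pose([*S,z],R(a)); o=get_obs(); print(round(a,3),o["ft_force"].round(1),o["wrist_torque"].round(2))
pause(.2); st("twisted")
E
python3 s3.py
```

```text
158 False t33.9 p [0.6167 0.0281 0.1577] F [ 1.8  0.2 -5.7] T [ 0.08 -0.6  -0.02] w0.0300
home? True t34.1 p [0.6169 0.0281 0.1572] F [-0.8 -0.3  3.8] T [ 0.03  0.01 -0.03] w0.0298
0.578 [-0.  -0.2 -2.2] [-0.1  -0.15 -0.06]
0.512 [-0.5 -0.7 -1.7] [-0.16 -0.05 -0.15]
0.445 [-0.6 -1.  -0.3] [-0.19  0.05 -0.12]
0.378 [-1.2 -1.3 -0. ] [-0.24  0.15 -0.12]
0.312 [-0.5 -1.3 -0.5] [-0.24  0.08 -0.16]
0.245 [-0.5 -1.4 -0.3] [-0.27  0.12 -0.12]
0.178 [-0.6  0.1  0.3] [-0.22  0.13 -0.13]
0.112 [-1.5 -2.2 -0.4] [-0.21  0.12 -0.14]
0.045 [-0.9 -1.1  0. ] [-0.29  0.05 -0.11]
twisted t36.6 p [0.6166 0.028  0.1572] F [-1.1 -1.8 -0.8] T [-0.29  0.05 -0.06] w0.0296
```

```bash
python3 - <<'E'
from h import *
S=(.6165,.028); z=pos()[2]
for a in (.03,.015,.0,-.02):
    move_pose([*S,z],R(a)); pause(.15); o=get_obs(); print(a,o["wrist_torque"].round(3),o["tau"].round(2)[-3:],o["qpos"][-1])
    if abs(o["wrist_torque"][2]+.12)>.35: break
hit=servo_line([*S,z-.005],v=.02,threshold=20); st("push",hit); 
gripper_to(.05); st("open"); servo_line([*S,.25],v=.2)
go(.545,.028,.26,-pi/2,False); pause(.3); p,im=shot("wrist","w8"); np.save("pics/w8.npy",p,allow_pickle=True)
p2,im2=shot("side","s8")
u,v=map(int,proj(p,(.6165,.028,.125))); print(u,v); a,b=map(int,proj(p2,(.6165,.028,.1)))
x0,y0=u-120,max(v-100,0); print(x0,y0)
cv2.imwrite("pics/crop3.png",np.hstack([cv2.resize(im[y0:y0+200,x0:x0+240],(480,400)),cv2.resize(im2[b-50:b+50,a-40:a+40],(320,400))]))
E
```

```text
0.03 [-0.206  0.088  0.019] [-0.3  -0.34 -0.04] -0.2923087616782424
0.015 [-0.369  0.164  0.007] [-0.27 -0.34  0.  ] -0.30593408700970554
0.0 [-0.298  0.063 -0.03 ] [-0.27 -0.35  0.01] -0.31930567637804674
-0.02 [-0.238  0.106 -0.077] [-0.24 -0.36  0.04] -0.33705112998825765
push True t38.4 p [0.6165 0.0279 0.1572] F [-1.2 -0.4  3.9] T [-0.1   0.02 -0.08] w0.0298
open t39.1 p [0.6153 0.0271 0.1559] F [-0.1  0.1  0.4] T [-0.03 -0.13 -0.02] w0.0497
315 112
195 12
```

View pics/crop3.png

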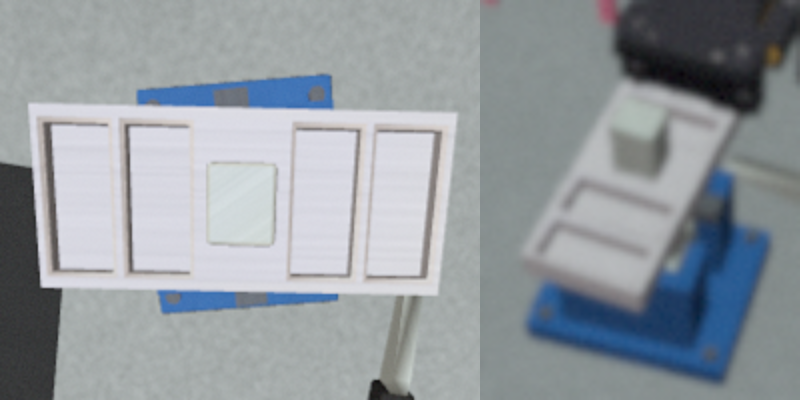

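```bash
python3 - <<'E'
from h import *
p=np.load("pics/w8.npy",allow_pickle=True).item()
f=lambda u,z:ray(p,(195+u[0]/2,12+u[1]/2),z)
ang=lambda a,b:round(atan2(b[1]-a[1],b[0]-a[0]),4)
for z in(.07,.09,.115):
    for e in (((215,90),(235,305)),((247,88),(267,303)),((232,97),(251,299))): print(z,ang(f(e[1],z),f(e[0],z)),(f(e[1],z)+f(e[0],z))[:2]/2)
b=[f(u,.02) for u in((137,90),(330,75),(338,300),(163,313))];print("base",ang(b[1],b[0])-pi/2,ang(b[2],b[1]),ang(b[3],b[0]),ang(b[2],b[3])-pi/2)
h=[f(u,.145) for u in((29,102),(457,112),(438,294),(42,287))];print("head",np.mean(h,0),ang(h[1],h[0])-pi/2,ang(h[2],h[3])-pi/2)
k=[f(u,.19) for u in((207,162),(275,163),(273,246),(207,243))];print("boss",np.mean(k,0))
E
```

```text
0.07 0.087 [0.61469304 0.03726801]
0.07 0.1013 [0.6157433  0.01932798]
0.07 0.0954 [0.61472297 0.02804234]
0.09 0.087 [0.61494737 0.03673086]
0.09 0.1013 [0.61593794 0.01981048]
0.09 0.0954 [0.6149756  0.02802954]
0.115 0.087 [0.61526529 0.03605942]
0.115 0.1013 [0.61618124 0.02041361]
0.115 0.0954 [0.61529139 0.02801355]
base 0.06900367320510337 0.0767 0.0775 0.07330367320510334
head [0.61567699 0.02807395 0.145     ] -0.02369632679489664 -0.019496326794896657
boss [0.61559633 0.02848933 0.19      ]
```

```bash
python3 - <<'E'
from h import *
S=(.6165,.028)
move_pose([*S,.25],R(-.02)); servo_line([*S,.158],v=.15,threshold=15); gripper_to(0,45); pause(.2); st("grip")
for a in (-.03,-.045,-.06,-.075,-.09,-.105):
    move_pose([*S,.158],R(a)); pause(.25); o=get_obs(); print(a,o["wrist_torque"].round(3),o["tau"].round(2)[-1],o["qpos"][-1].round(4), np.arctan2(o["tool_rot"][1,1],o["tool_rot"][0,1]).round(4))
    if abs(o["wrist_torque"][2])>.45: break
servo_line([*S,.153],v=.02,threshold=22); st("push")
gripper_to(.05); st("open"); servo_line([*S,.25],v=.2)
go(.545,.028,.26,-pi/2,False); pause(.3); p,im=shot("wrist","w9"); np.save("pics/w9.npy",p,allow_pickle=True)
cv2.imwrite("pics/crop4.png",np.vstack([cv2.resize(im[:60,230:400],(800,282)),cv2.resize(im[145:195,230:400],(800,235))]))
E
```

```text
grip t44.2 p [0.6165 0.028  0.1586] F [-1.5  0.   6.1] T [-0.12  0.44 -0.06] w0.0298
-0.03 [-0.121  0.43   0.036] -0.06 -0.3268 -0.0297
-0.045 [-0.144  0.398 -0.02 ] -0.02 -0.3403 -0.0449
-0.06 [-0.075  0.429  0.222] -0.25 -0.353 -0.0588
-0.075 [-0.167  0.507  0.552] -0.53 -0.3657 -0.0727
push t46.4 p [0.6165 0.028  0.1586] F [-0.5 -0.8  3.8] T [-0.04  0.05  0.39] w0.0296
open t47.1 p [0.6158 0.0279 0.158 ] F [ 0.2 -1.  -0.2] T [-0.05 -0.1   0.06] w0.0498
```

View pics/crop4.png

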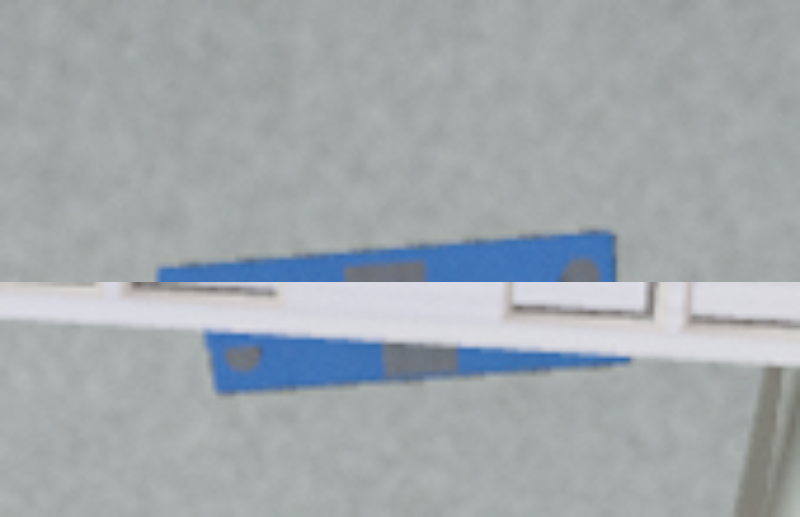

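```bash
cat >> h.py <<'E'
def jaw(x,y,f=None,z0=.22,z=.014,flip=-pi/2):
    go(x-.07,y,z0,flip,False); pause(.25); p,im=shot("wrist",f)
    m=cv2.inRange(cv2.cvtColor(im,cv2.COLOR_BGR2HSV),(15,90,90),(32,255,255))
    best_=None
    for k in cv2.findContours(m,0,1)[0]:
        if cv2.contourArea(k)<300 or k[:,0,1].max()>235: continue
        b=cv2.boxPoints(cv2.minAreaRect(k)); w=np.array([ray(p,u,z)[:2] for u in b])
        c=w.mean(0); e1,e2=w[1]-w[0],w[2]-w[1]; L,S=(e1,e2) if np.hypot(*e1)>np.hypot(*e2) else (e2,e1)
        r=(c,(atan2(L[1],L[0])+pi/2)%pi-pi/2,np.hypot(*L),np.hypot(*S))
        d=np.hypot(*(c-[x,y]))
        if best_ is None or d<best_[0]: best_=(d,r)
    return best_[1]
E
python3 - <<'E'
from h import *
p=np.load("pics/w9.npy",allow_pickle=True).item(); im=cv2.imread("pics/w9.png")
hs=cv2.cvtColor(im,cv2.COLOR_BGR2HSV); m=cv2.inRange(hs,(0,0,205),(180,25,255))
m=cv2.morphologyEx(m,cv2.MORPH_OPEN,np.ones((3,3)))
k=max(cv2.findContours(m,0,1)[0],key=cv2.contourArea); b=cv2.minAreaRect(k);print(b)
w=np.array([ray(p,u,.145)[:2] for u in cv2.boxPoints(b)]);print(w.round(4).tolist(),w.mean(0),[ (round(atan2(*(w[(i+1)%4]-w[i])[::-1]),3),np.hypot(*(w[(i+1)%4]-w[i])).round(4)) for i in range(4)])
for i,(x,y) in enumerate([(.511,.289),(.602,.268)]):
    print(jaw(x,y,f"j{i}"))
E
```

```text
((314.2322998046875, 111.5154800415039), (212.9938507080078, 91.99577331542969), 3.814074993133545)
[[0.5832, 0.1294], [0.6603, 0.1163], [0.6488, -0.0637], [0.5698, -0.0656]] [0.61552583 0.02908061] [(-0.167, np.float64(0.0782)), (-1.635, np.float64(0.1805)), (-3.118, np.float64(0.0791)), (1.502, np.float64(0.1955))]
(array([0.50368396, 0.32324332]), -0.022145980044534497, np.float64(0.06074587580175815), np.float64(0.023067030803615444))
(array([0.60092072, 0.26809452]), -0.2131436109363536, np.float64(0.060789940088201974), np.float64(0.02492884213987313))
```

```bash
cat > s4.py <<'E'
from h import *
import sys
p=np.load("pics/w9.npy",allow_pickle=True).item(); im=cv2.imread("pics/w9.png")
hs=cv2.cvtColor(im,cv2.COLOR_BGR2HSV); m=cv2.inRange(hs,(0,0,205),(180,25,255))
m=cv2.morphologyEx(m,cv2.MORPH_OPEN,np.ones((3,3)))
k=max(cv2.findContours(m,0,1)[0],key=cv2.contourArea); q=cv2.approxPolyDP(cv2.convexHull(k),12,True)[:,0]
w=np.array([ray(p,u,.145)[:2] for u in q]);print(q.tolist(),w.round(4).tolist())
for i in range(len(w)): d=w[(i+1)%len(w)]-w[i]; print(round(atan2(d[1],d[0]),3),np.hypot(*d).round(4))
print(w.mean(0))
E
python3 s4.py
cat > place.py <<'E'
from h import *
def place(jx,jy,ph,pocket_y,C=(.616,.0282),yaw=-.06,zg=.0175):
    t=np.array(C)+pocket_y*np.array([-sin(yaw),cos(yaw)])
    for o in (0,pi,-pi):
        if all(ik(list(q),R(a+o)) is not None for q,a in(((jx,jy,.02),ph),((jx,jy,.28),ph),((*t,.14),yaw),((*t,.28),yaw))): break
    else: raise SystemExit("ik")
    print("o",o); gripper_to(.045,25)
    move_pose([jx,jy,.15],R(ph+o)); h=servo_line([jx,jy,zg],v=.12,threshold=8); st("down",h)
    z0=pos()[2]
    gripper_to(0,30); st("grip"); 
    servo_line([jx,jy,.2],v=.2); move_pose([*t,.25],R(yaw+o)); servo_line([*t,.175],v=.12); pause(.2); st("above")
    zf=.131+zg
    h=servo_line([*t,zf+.007],v=.04,threshold=5); st("enter",h)
    return t,zf,yaw+o
E
```

```text
[[211, 59], [423, 73], [411, 162], [215, 151]] [[0.66, 0.1164], [0.6486, -0.0633], [0.5721, -0.0595], [0.5825, 0.1202]]
-1.634 0.1801
3.092 0.0766
1.513 0.18
-0.049 0.0775
[0.61580324 0.02845357]
```

```bash
cat > s5.py <<'E'
from place import *
r=jaw(.5037,.3232); print(r)
t,zf,a=place(*r[0],r[1],.037,yaw=-.056)
E
python3 s5.py
```

```text
(array([0.50431314, 0.32285122]), -0.013917558867052149, np.float64(0.05996236185122839), np.float64(0.024055994144928625))
o 0
down True t55.1 p [0.5032 0.3222 0.0197] F [-0.2 -2.4  8.1] T [-0.06  0.7   0.18] w0.0450
grip t55.6 p [0.5033 0.3221 0.0197] F [-0.4 -1.   7.4] T [0.02 0.56 0.23] w0.0235
above t58.8 p [0.6186 0.0653 0.1759] F [ 0.7 -0.  -0.6] T [-0.01 -0.16  0.07] w0.0234
enter False t59.4 p [0.6181 0.0652 0.1553] F [-0.4 -0.2 -0.9] T [ 0.02 -0.08  0.02] w0.0237
```

```bash
cat > s6.py <<'E'
from h import *
p=pos(); h=servo_line([p[0],p[1],.1455],v=.03,threshold=10); st("press",h)
gripper_to(.045); pause(.1); st("open"); p=pos(); servo_line([p[0],p[1],.24],v=.2)
gripper_to(0); h=servo_line([p[0],p[1],.160],v=.06,threshold=12); st("tap",h); servo_line([p[0],p[1],.24],v=.2)
E
cat > s7.py <<'E'
from place import *
r=jaw(.601,.268); print(r)
t,zf,a=place(*r[0],r[1],-.037,yaw=-.056)
E
python3 s6.py && python3 s7.py
```

```text
press True t59.7 p [0.619  0.0655 0.1506] F [ 0.1 -1.3  4.1] T [-0.1   0.09  0.01] w0.0234
open t60.5 p [0.6183 0.0653 0.1495] F [-0.4 -0.  -0.9] T [-0.02 -0.09 -0.01] w0.0450
tap True t63.2 p [0.618  0.0653 0.1675] F [-1.3 -0.5  4.9] T [-0.1   0.05 -0.04] w0.0004
(array([0.60094079, 0.2680792 ]), -0.21118902977897247, np.float64(0.060635858202913985), np.float64(0.024714531101174025))
o 0
down False t69.0 p [0.6016 0.2685 0.0184] F [0.  0.1 0.5] T [-0.04 -0.08 -0.02] w0.0450
grip t69.5 p [0.6011 0.2681 0.0178] F [-0.5 -0.2  1.5] T [-0.13 -0.1   0.01] w0.0235
above t72.6 p [ 0.6145 -0.0086  0.176 ] F [-0.5 -0.1 -1.4] T [-0.08 -0.08  0.03] w0.0238
enter False t73.2 p [ 0.6139 -0.0087  0.1553] F [ 0.1 -0.2 -0.8] T [ 0.   -0.08  0.01] w0.0234
```

```bash
python3 s6.py; python3 - <<'E'
from h import *
go(.545,.028,.26,-pi/2,False); pause(.3); p,im=shot("wrist","w10"); np.save("pics/w10.npy",p,allow_pickle=True)
go(.40,-.07,.26,-pi/2,False); pause(.3); p,i2=shot("wrist","w11"); np.save("pics/w11.npy",p,allow_pickle=True)
cv2.imwrite("pics/crop5.png",np.hstack([cv2.resize(im[:220,190:440],None,fx=1.6,fy=1.6),cv2.resize(i2[0:220,190:440],None,fx=1.6,fy=1.6)])); st()
E
```

```text
press True t73.5 p [ 0.6146 -0.0086  0.1487] F [ 1.  -0.7  3.3] T [-0.06  0.04 -0.04] w0.0240
open t74.3 p [ 0.6139 -0.0088  0.1478] F [-0.2  0.1  0.1] T [ 0.02 -0.13 -0.  ] w0.0445
tap True t77.0 p [ 0.6139 -0.0088  0.1675] F [-0.7 -0.2  4.5] T [-0.01 -0.06  0.01] w0.0000
t80.3 p [ 0.4006 -0.0695  0.2598] F [-0.   0.1 -0.4] T [ 0.01 -0.04 -0.01] w0.0003
```

View pics/crop5.png

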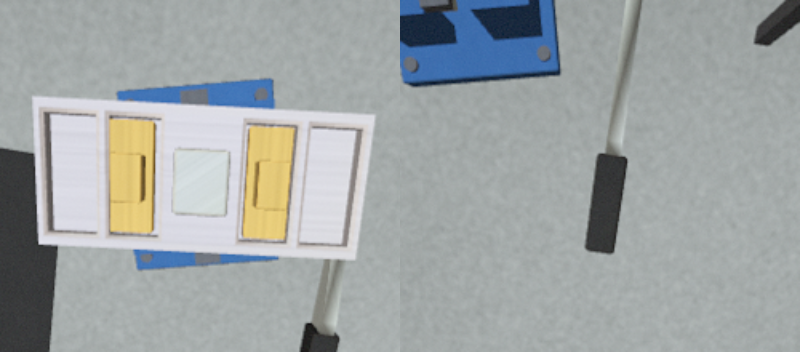

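```bash
cat >> h.py <<'E'
def Rt(yw,t,s=1):
    x=np.array([sin(t)*cos(yw),sin(t)*sin(yw),-cos(t)]); y=s*np.array([-sin(yw),cos(yw),0]); return np.stack([x,y,np.cross(x,y)],1)
E
python3 - <<'E'
from h import *
p=np.load("pics/w11.npy",allow_pickle=True).item(); im=cv2.imread("pics/w11.png")
m=cv2.inRange(cv2.cvtColor(im,cv2.COLOR_BGR2HSV),(0,0,0),(180,255,75)); m[:90]=0; m[170:]=0; m[:,:290]=0; m[:,350:]=0
k=max(cv2.findContours(m,0,1)[0],key=cv2.contourArea); b=cv2.boxPoints(cv2.minAreaRect(k)); print(b.round(1).tolist())
w=np.array([ray(p,u,.036)[:2] for u in b]); print(w.round(4).tolist(),w.mean(0))
for i in range(4): d=w[(i+1)%4]-w[i]; print(round(atan2(d[1],d[0]),3),np.hypot(*d).round(4))
p6=np.load("pics/w9.npy",allow_pickle=True).item(); print(p["xyz"])
S=np.array([.6165,.028]); u=np.array([cos(.075),sin(.075)])
for t in (0,.15,.3,.45):
  for s in(1,-1):
    print(t,s,[d for d in (.09,.1,.11,.15,.19,.2,.21,.22,.23,.24) if ik([*(S-d*u),.034],Rt(.075,t,s)) is not None],[ik([.446,-.078,.014+h],Rt(-.1,t,s)) is not None for h in(0,.1,.2)])
E
```

```text
[[305.1000061035156, 155.39999389648438], [313.70001220703125, 95.19999694824219], [331.8999938964844, 97.80000305175781], [323.29998779296875, 158.0]]
[[0.418, -0.0551], [0.491, -0.0663], [0.488, -0.0884], [0.4146, -0.0784]] [ 0.45291659 -0.07204385]
-0.151 0.0739
-1.706 0.0223
3.007 0.0741
1.428 0.0235
[ 0.47493772 -0.06943756  0.42182443]
0 1 [0.09, 0.1, 0.11, 0.15, 0.19, 0.2, 0.21, 0.22, 0.23, 0.24] [True, True, True]
0 -1 [0.09, 0.1, 0.11, 0.15, 0.19, 0.2, 0.21, 0.22, 0.23, 0.24] [True, True, True]
0.15 1 [0.09, 0.1, 0.11, 0.15, 0.19, 0.2, 0.21, 0.22] [True, True, True]
0.15 -1 [0.09, 0.1, 0.11, 0.15, 0.19, 0.2, 0.21, 0.22, 0.23] [True, True, True]
0.3 1 [0.09, 0.1, 0.11, 0.15] [True, True, True]
0.3 -1 [0.09, 0.1, 0.11, 0.15] [False, True, True]
0.45 1 [0.09, 0.1, 0.11] [False, False, True]
0.45 -1 [] [False, False, True]
```

```bash
cat > s8.py <<'E'
from h import *
W=np.array([.4529,-.0720]); yw=-.141; S=np.array([.6162,.0282]); ya=.075; u=np.array([cos(ya),sin(ya)]); g=-.015
G=W-.007*np.array([cos(yw),sin(yw)])
P=lambda d:S-(d-g)*u   # TCP for origin distance d
gripper_to(.05,60); move_pose([*G,.15],Rt(yw,0)); h=servo_line([*G,.012],v=.12,threshold=8); st("down",h)
zg=pos()[2]; gripper_to(0,60); st("grip"); servo_line([*G,zg+.09],v=.12); st("lift")
move_pose([*P(.206),zg+.09],Rt(ya,0)); pause(.2); st("pre")
h=servo_line([*P(.206),zg+.0225],v=.06,threshold=5); st("low",h)
h=servo_line([*P(.152),zg+.0225],v=.06,threshold=6); st("in",h)
print("zg",zg)
p,im=shot("side","s11"); a,b=map(int,proj(p,(.53,.02,.05))); cv2.imwrite("pics/crop6.png",cv2.resize(im[b-70:b+70,a-90:a+90],(720,560)))
E
python3 s8.py
```

```text
down False t85.1 p [ 0.4465 -0.071   0.0125] F [ 0.2 -0.1 -0.2] T [ 0.06 -0.12  0.02] w0.0502
grip t85.7 p [ 0.4461 -0.0711  0.0122] F [-0.1  0.2  2.3] T [ 0.07 -0.07  0.  ] w0.0234
lift t86.6 p [ 0.4451 -0.071   0.1018] F [ 0.1 -0.1 -2.5] T [ 0.09  0.02 -0.02] w0.0231
pre t87.3 p [0.3963 0.0109 0.1023] F [-0.8 -0.2 -2. ] T [ 0.03  0.03 -0.01] w0.0237
low False t88.5 p [0.3962 0.0117 0.0353] F [-1.1 -0.7 -2.9] T [0.07 0.02 0.04] w0.0234
in False t89.6 p [0.449  0.0156 0.0349] F [-0.3  0.4 -2.8] T [ 0.12  0.03 -0.01] w0.0237
zg 0.012515116663571468
```

View pics/crop6.png

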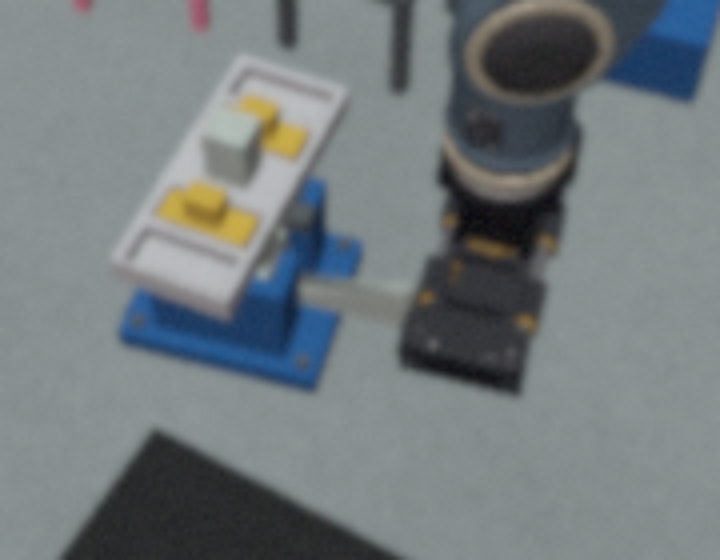

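Blade is in the window. Lower to the floor and drive.

```bash
cat > s9.py <<'E'
from h import *
S=np.array([.6162,.0282]); ya=.075; u=np.array([cos(ya),sin(ya)]); g=-.015
P=lambda d:S-(d-g)*u; zg=.0122
h=servo_line([*P(.152),zg+.0195],v=.02,threshold=4); st("floor",h); z=pos()[2]-.0003
for d in (.14,.13,.12,.112,.106,.1,.096):
    h=servo_line([*P(d),z],v=.03,threshold=45); st(d,h)
    if h: break
print("actual d",float((S-pos()[:2])@u)+g)
E
python3 s9.py
```

```text
floor False t90.0 p [0.4498 0.0157 0.0319] F [-0.4 -0.4 -0.6] T [ 0.08 -0.09 -0.05] w0.0239
0.14 False t90.5 p [0.4626 0.0168 0.0318] F [1.8 0.3 0. ] T [ 0.08 -0.49 -0.05] w0.0235
0.13 False t91.0 p [0.4689 0.017  0.0317] F [-8.1 -0.3 10.4] T [0.04 1.03 0.01] w0.0233
0.12 False t91.5 p [0.4746 0.0171 0.0312] F [-14.9  -0.2  19.7] T [-0.09  2.81 -0.01] w0.0234
0.112 False t91.9 p [0.4819 0.0176 0.0312] F [-17.3  -1.4  21. ] T [-0.04  3.15  0.03] w0.0236
0.106 False t92.2 p [0.4878 0.018  0.0313] F [-17.3  -1.1  21.8] T [-0.21  3.34 -0.04] w0.0234
0.1 False t92.6 p [0.4938 0.0185 0.0314] F [-18.   -0.9  22.8] T [-0.12  3.39 -0.05] w0.0235
0.096 False t92.9 p [0.4976 0.0188 0.0315] F [-18.1  -1.2  23. ] T [-0.1   3.59  0.02] w0.0237
actual d 0.10393277511022378
```

```bash
python3 - <<'E'
from h import *
S=np.array([.6162,.0282]); ya=.075; u=np.array([cos(ya),sin(ya)]); g=-.015
P=lambda d:S-(d-g)*u
for d in (.092,.089,.087,.085,.083,.081):
    h=servo_line([*P(d),.0325],v=.03,threshold=45); a=float((S-pos()[:2])@u)+g; st(d,h,round(a,4))
    if h or a<.0955: break
p,im=shot("side","s12"); a,b=map(int,proj(p,(.57,.02,.08))); cv2.imwrite("pics/crop7.png",cv2.resize(im[b-60:b+60,a-75:a+75],(750,600)))
E
```

```text
0.092 False 0.1 t93.2 p [0.5015 0.0191 0.0318] F [-16.3  -0.9  17. ] T [-0.08  3.34  0.02] w0.0234
0.089 False 0.0979 t93.4 p [0.5037 0.0192 0.0318] F [-17.8  -0.8  21. ] T [-0.07  3.79  0.  ] w0.0238
0.087 False 0.0971 t93.7 p [0.5044 0.0193 0.0319] F [-22.1  -1.3  24.1] T [-0.13  4.36 -0.04] w0.0236
0.085 False 0.0957 t93.9 p [0.5058 0.0194 0.0319] F [-21.4  -1.   25.3] T [-0.16  4.71  0.05] w0.0232
0.083 False 0.0942 t94.2 p [0.5073 0.0195 0.0319] F [-24.6  -1.5  26.8] T [-0.16  4.89  0.06] w0.0234
```

View pics/crop7.png

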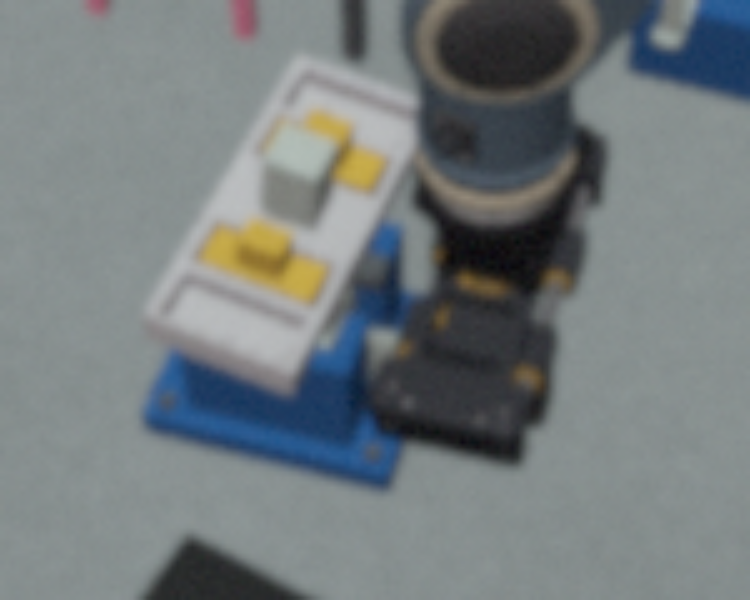

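```bash
cat > s10.py <<'E'
from h import *
gripper_to(.05); pause(.2); st("open"); p=pos(); servo_line([p[0],p[1],.15],v=.15); servo_line([p[0]-.03,p[1],.30],v=.2)
go(.545,.028,.27,-pi/2,False); pause(.3); p,im=shot("wrist","w13"); np.save("pics/w13.npy",p,allow_pickle=True)
hs=cv2.cvtColor(im,cv2.COLOR_BGR2HSV); m=cv2.inRange(hs,(0,0,205),(180,25,255))
m=cv2.morphologyEx(m,cv2.MORPH_OPEN,np.ones((3,3)))
k=max(cv2.findContours(m,0,1)[0],key=cv2.contourArea); q=cv2.approxPolyDP(cv2.convexHull(k),12,True)[:,0]
for z in(.145,.153):
    w=np.array([ray(p,u,z)[:2] for u in q]); print(z,w.mean(0).round(4))
    for i in range(len(w)): d=w[(i+1)%len(w)]-w[i]; print(round(atan2(d[1],d[0]),3),np.hypot(*d).round(4))
cv2.imwrite("pics/w13c.png",cv2.resize(im[:240,180:440],None,fx=2,fy=2)); st()
E
python3 s10.py
```

```text
open t95.2 p [0.5185 0.0208 0.0325] F [-0.3  0.3  1. ] T [ 0.11 -0.17  0.05] w0.0498
0.145 [0.612  0.0287]
-1.595 0.1881
3.098 0.0766
1.564 0.184
0.009 0.0798
0.153 [0.6122 0.0287]
-1.595 0.1828
3.098 0.0745
1.564 0.1788
0.009 0.0775
t99.7 p [0.545  0.0279 0.27  ] F [-0.5 -0.  -0.4] T [ 0.04  0.04 -0.01] w0.0499
```

View pics/w13c.png

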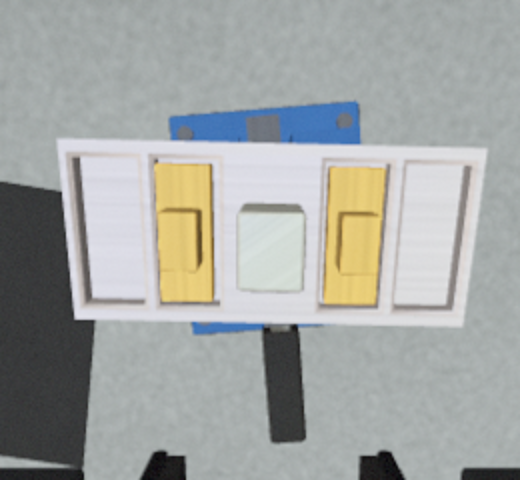

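```bash
cat > s11.py <<'E'
from h import *
H=np.array([.6125,.0287]); a=-.018; T=(.620,-.2496)
gripper_to(.06,30); move_pose([*H,.27],R(a)); h=servo_line([*H,.166],v=.1,threshold=8); st("down",h)
gripper_to(0,45); st("grip"); p=pos()
servo_line([p[0],p[1],.20],v=.05); st("up1"); servo_line([.6162,p[1],.29],v=.1); pause(.2); st("up")
move_pose([*T,.29],R(-.229)); pause(.3); st("over")
h=servo_line([*T,.165],v=.1,threshold=8); st("165",h)
if not h: h=servo_line([*T,.132],v=.04,threshold=6); st("set",h)
E
python3 s11.py
```

```text
down False t102.7 p [0.6131 0.0286 0.1667] F [-0.   0.2  0.2] T [-0.02 -0.07 -0.01] w0.0600
grip t103.4 p [0.6128 0.0287 0.1661] F [ 0.3 -0.1 -0.8] T [-0.05 -0.3  -0.01] w0.0308
up1 t104.2 p [0.6126 0.0288 0.1998] F [-0.3  0.6 -7.6] T [ 0.   -0.14  0.01] w0.0300
up t105.5 p [0.6159 0.0287 0.2893] F [ 0.4  0.4 -7.7] T [ 0.01 -0.07  0.03] w0.0303
over t106.8 p [ 0.6205 -0.2482  0.29  ] F [ 0.2  0.6 -7.2] T [-0.11 -0.05  0.01] w0.0303
165 False t108.2 p [ 0.6205 -0.25    0.1659] F [ 0.4  0.4 -6.7] T [-0.04 -0.1  -0.05] w0.0304
set True t108.9 p [ 0.6212 -0.2496  0.1373] F [ 3.6 -1.3  1.4] T [-0.27 -0.52  0.07] w0.0296
```

```bash
cat > s12.py <<'E'
from h import *
gripper_to(.06); pause(.1); p=pos(); servo_line([p[0],p[1],.27],v=.2); st()
go(.56,-.25,.27,-pi/2,False); pause(.3); q,A=shot("wrist","w14"); u0,v0=map(int,proj(q,(.62,-.25,.125)))
go(.43,.01,.27,-pi/2,False); pause(.3); p,im=shot("wrist","w15"); np.save("pics/w15.npy",p,allow_pickle=True)
u,v=map(int,proj(p,(.52,.02,.05))); print(u,v)
m=cv2.inRange(cv2.cvtColor(im,cv2.COLOR_BGR2HSV),(0,0,0),(180,255,75)); mm=np.zeros_like(m); mm[max(v-60,0):v+60,u-25:u+25]=m[max(v-60,0):v+60,u-25:u+25]
for k in cv2.findContours(mm,0,1)[0]:
    if cv2.contourArea(k)<300: continue
    b=cv2.boxPoints(cv2.minAreaRect(k)); w=np.array([ray(p,x,.056)[:2] for x in b]); print(b.round(0).tolist(),w.mean(0).round(4))
    for i in range(4): d=w[(i+1)%4]-w[i]; print(round(atan2(d[1],d[0]),3),np.hypot(*d).round(4))
y0=max(v0-100,0); y1=max(v-100,0)
cv2.imwrite("pics/crop8.png",np.hstack([cv2.resize(A[y0:y0+200,u0-130:u0+130],None,fx=1.5,fy=1.5),cv2.resize(im[y1:y1+200,u-130:u+130],None,fx=1.5,fy=1.5)])); st()
E
python3 s12.py
```

```text
t110.6 p [ 0.6184 -0.2477  0.2687] F [-0.1  0.4 -0.1] T [-0.02 -0.05 -0.02] w0.0598
306 95
[[293.0, 70.0], [314.0, 68.0], [319.0, 133.0], [298.0, 135.0]] [0.5122 0.0214]
-1.503 0.0246
-3.064 0.0738
1.643 0.026
0.058 0.0739
t113.5 p [0.4302 0.0096 0.2697] F [-0.  -0.3 -0.2] T [ 0.04  0.02 -0.01] w0.0596
```

View pics/crop8.png

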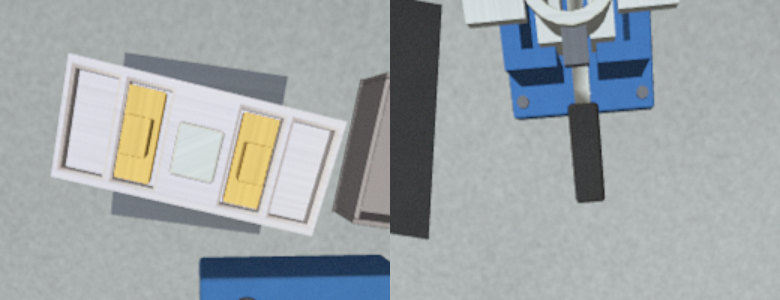

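```bash
cat > s13.py <<'E'
from h import *
G=np.array([.5052,.0209]); ya=.068; u=np.array([cos(.075),sin(.075)])
gripper_to(.05,60); move_pose([*(G-.02*u),.2],Rt(ya,0)); servo_line([*G,.1],v=.15); h=servo_line([*G,.033],v=.08,threshold=8); st("down",h)
gripper_to(0,60); st("grip"); z=pos()[2]+.0008
h=servo_line([*(G-.118*u),z],v=.08,threshold=30); st("out",h)
assert not h
p=pos(); servo_line([p[0],p[1],z+.06],v=.12)
yw=-.5; O=np.array([.45,-.06]); Q=O-.015*np.array([cos(yw),sin(yw)])
move_pose([*Q,z+.06],Rt(yw,0)); pause(.2); servo_line([*Q,.02],v=.1)
h=servo_line([*Q,.009],v=.02,threshold=3); st("set",h)
gripper_to(.05); pause(.1); st("open"); p=pos(); servo_line([p[0],p[1],.15],v=.15); servo_line([p[0],p[1],.3],v=.25)
q,A=shot("wrist","w16")
move_j([1.316,.469,-.049,1.532,.024,1.141,-.082]); pause(.5)
p,im=shot("top","t2"); p2,im2=shot("side","s2")
cv2.imwrite("pics/fin.png",np.hstack([cv2.resize(im[100:280,190:490],(480,288)),cv2.resize(im2[60:360,200:480],(309,331))[:288]])); st()
E
python3 s13.py
```

```text
down False t118.2 p [0.5056 0.0211 0.0333] F [-0.6 -0.2  0.5] T [ 0.11 -0.08 -0.  ] w0.0500
grip t118.8 p [0.5052 0.0207 0.0331] F [-0.3 -0.9  0.7] T [ 0.02 -0.08  0.01] w0.0232
out False t120.4 p [0.3881 0.0122 0.034 ] F [ 0.3  0.1 -2.9] T [ 0.07 -0.02  0.  ] w0.0236
set True t123.0 p [ 0.4372 -0.053   0.0131] F [-1.1  0.   6.8] T [ 0.02  0.13 -0.  ] w0.0235
open t123.9 p [ 0.436  -0.0531  0.0123] F [-0.3  0.2  0.2] T [ 0.04 -0.17 -0.03] w0.0498
t128.7 p [ 0.1515 -0.658   0.2225] F [-0.3 -0.7  0.1] T [-0.04 -0.08 -0.02] w0.0503
```

View pics/fin.png

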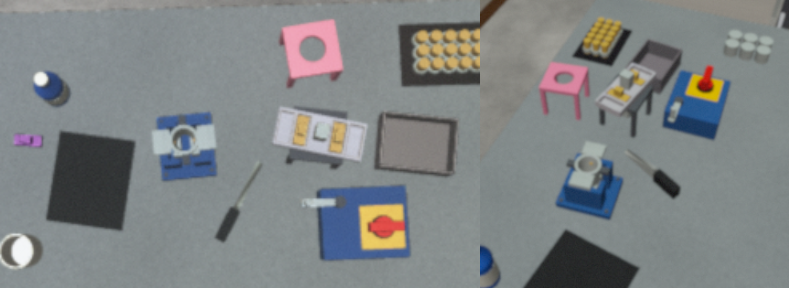

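```bash
python3 -c "
from rig import *
job_done(); print(get_obs()['t'])"
```

```text
the job is handed in; nothing more can be done
the job is handed in; nothing more can be done
```

I did the whole job in the order asked and handed it in at about 129 s of robot time. I saw no failures.

- **Isolator and hasp:** I turned the handle to off and swung the hasp out. The camera put both at their stops (about 1.585 and 1.574 rad).
- **Holder:** I seated it home in the spindle and twisted it clockwise. The first twist stopped about 0.02 rad short because of play between tang and slot. I regripped it and turned on until the torque rose to 0.55 N m against the stop.
- **Jaws:** There were two on the bench, and one had been knocked about 3.5 cm aside, so I measured it again before picking it. I pressed them into pockets 1 and 2. Touching each lug's top read 167.5 mm, against 167 mm for flush.
- **Wedge:** I drove it until its origin was about 96 mm from the axis. That took about 25 N along the window, more than the 10 to 15 N given, with about 27 N of vertical load on the gripper. The holder rose about 8 mm without being held.
- **Finish:** The holder is back on its stand with both jaws flush. I drew the wedge out and stood it on the bench about 16 cm from the spindle.

The last top and side pictures show all of this in place, with the other things on the bench where they were and the arm clear. I did not measure the spindle's angle again after taking the holder out.

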